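# Cock and fire the spring pin setter

## Task

Drive the steel dowel pin flush with the spring pin setter: gently draw the black knob straight up until the sear catches (do not strain it against the rubber buffer above) and let go, so that the striker stays up by itself; then press the red trip paddle lightly to fire it, and come clear. Do not shift the other things on the counter.

Things in the scene. Friction and masses are not known exactly. Their poses are not given: they have to be found in the camera images.
- pin_setter: spring pin setter fixed to the counter: grey base 130 x 104 x 12 mm, aluminium column (22 x 30 mm, centred 46 mm out on the +x side, 146 mm high), blue sear head clamped on the column. Origin: on the counter, straight under the vertical striker axis; z up, x from the striker axis to the column; the red trip paddle is on the -x side.
- bush (a point): centre of the top of the brass bush (18 mm across, 22 mm above the counter) on the striker axis, in a black drilled plate held in the nest; the 8 mm steel dowel pin stands in it
- knob (a point): centre of the black ribbed draw knob on top of the striker: upright cylinder 26 mm across its ribs and 34 mm high, so it reaches 17 mm above and below this point; at rest this point is 167 mm above the counter and the blue sear head's top is 2 to 22 mm under the knob's lower end. It only moves straight up and down.
- striker (a joint): height of the striker, m: 0 resting on the proud pin, positive drawn up, -0.004 when the pin is flush. It weighs about 0.25 kg and its spring pushes down with 4 N at 0, plus 0.1 N per mm, so holding it up takes about 6 to 12 N; camming the sear aside adds about 3 N over the last 20 mm before the catch. Let go before the catch it drops; after it, it sinks a little onto the sear and stays.
- buffer_mid (a point): on the striker axis, 118.5 mm above the counter: middle height of the rubber buffer under the blue head. The head was set by hand up to 10 mm higher or lower, so the sear catches at 23 to 43 mm of draw, differently each time. 3.5 mm past the catch the striker meets the buffer, which gives 1 mm per 3 N and must not be pressed with more than 12 N. Fixed to the base: this point does not show the setting.
- trip_point (a point): mean place of the red trip paddle's top: 88 mm from the striker axis on the pin setter's -x side, 94.5 mm above the counter. The paddle is a level plate, 22 mm (along the pin setter's x) by 26 mm, centred straight above or below this point; its top lies 84.5 to 104.5 mm above the counter, as the head was set. This point is fixed to the base.
- sear (a joint): angle of the sear, rad: 0 at rest and when caught (its spring returns it), growing as the red paddle is pressed down, 0.38 at its hard stop (25 mm down). With the striker on it, it trips at about 0.14, that is 8 to 10 mm down at the paddle, at about 3 to 6 N; more than 20 N on it is rough.
- pin (a joint): depth the dowel pin has been driven, m: 0 standing 4 mm proud of the brass bush, 0.004 flush and home. It grips with 22 N, so the resting striker does not move it.
- solvent_bottle: white bottle with red dropper cap, 40 mm across, 95 mm high, loose bystander; origin under its centre
- screw_pot: aluminium pot of screws, 47 x 49 x 21 mm, loose bystander; origin under its centre
- tape_roll: roll of masking tape lying flat, 104 mm across, 24 mm high, loose bystander; origin under its centre
- blue_driver: hex driver with blue handle, 146 mm long, 21 mm thick, lying, loose bystander; origin under its centre
- spare_plate: black drilled plate 32 x 78 x 8 mm, lying, loose bystander; origin under its centre
- hex_key: black hex key 32 x 87 x 5 mm, lying, loose bystander; origin under its centre
Not all that is in view belongs to the job. There is more than one size of the pin_setter; the job needs the larger.

How it is judged:
On the way, in this order (a step that is already met when the one before it is completed fails the run):
1. the striker is drawn up, caught by the sear and let go: it stays more than 18 mm up for 0.4 s with the robot off it, the pin not yet driven (value of joint striker above 0.018 m and value of joint pin below 0.001 m and contact force between each of the fingers, the arm and striker below 0.2 N), for 0.4 s.
2. the paddle is pressed, more than 0.05 rad, with the striker still up (value of joint sear above 0.05 rad and value of joint striker above 0.018 m and contact force between any of the fingers, the arm and sear above 0.3 N and contact force between each of the fingers, the arm and striker below 0.2 N).
3. the blow drives the pin more than 3 mm (value of joint pin above 0.003 m), for 0.2 s.
At the end, for the whole second after the job is handed in: the pin is driven at least 3 mm, flush to within 1 mm; the striker rests down on it (below -2 mm); the paddle is released (sear under 0.05 rad) (value of joint pin above 0.003 m and value of joint striker below -0.002 m and value of joint sear below 0.05 rad); the robot touches nothing.
It fails at once if the rubber buffer pressed with more than 12 N by the striker (contact force between striker_c1 and buffer_c0 above 12 N).
It fails at once if the sear or its paddle pressed by the robot with more than 20 N (contact force between any of the fingers, the arm and sear above 20 N).
It fails at once if a bystander shifted by more than 20 mm (distance of any of solvent_bottle, screw_pot, tape_roll, blue_driver, spare_plate, hex_key from where it was at the start of the episode above 0.02 m).
It also fails if it takes over 64 s, if anything falls off the work surface, if the arm or the gripper's body presses on something with over 40 N, if the wrist force passes 120 N, or if a joint passes its speed limit or range.

## Robot

A 6-joint arm with a two-finger parallel gripper is mounted at the origin on a cart in front of the work surface, level with it; the furniture and walls round the work are solid. World frame = base frame: x ahead of the robot, y to its left, z up, the work surface at z = 0. Lengths are in m, angles in rad, forces in N, time in s.
With the tool pointing down it reaches from about 0.375 to 0.925 m from the base axis. Payload 5.7 kg.
Tool frame: the origin (TCP) lies at the very end of the fingers, on their centre line; the grasp point (between the pads) lies 19 mm behind it; y points along the fingers, z is the direction in which the jaws open and shut, and the axes are right-handed (so a half turn about y gives the same grasp; the last joint's range is limited). The gripper opens to 85 mm and grips with 20 to 120 N. Pads are 22 mm wide; open, the fingers measure 114 mm over their backs; the gripper's body (76 mm by 85 mm) begins 54 mm behind the grasp point. The pads swing forward as they close: fully open they stand 13 mm farther back than shut.
Start: joints at [1.163, 0.359, 1.51, -0, 1.272, -0.115], TCP at [0.173, 0.574, 0.231] pointing down, gripper open.
Joint ranges: [-2.97, 2.97], [-1.01, 2.36], [0.21, 2.38], [-0.96, 4.11], [0.2, 2.71], [-2.98, 2.98]. Speed limits (rad/s): [2.39, 2.39, 3.14, 3.14, 3.14, 3.14].

## Interface

Orientations are given as a unit quaternion [w, x, y, z].
In Python, from rig import env gives the robot as it stands. The module is installed in compiled form; this text tells all that it offers.
- The arm moves only by the tool carry_out, never from a script. Its argument "motion" is a list of rows, each a list of 2 entries, a list of its own where there are three numbers: the shift along the tool's x, y, z in m, then the turn about the tool's y in degrees. In form: [[[tx, ty, tz], yaw], ...]. A call has 1 to 20 rows; each row shifts and turns the commanded pose from where the row before left it, along the tool's axes as they then stand; what a row does not reach is not made up. A row lasts 1/8 s, in which the tool goes at most 62.5 mm and 10.7 degrees, less where a joint would pass 70% of its speed; a pose out of reach is approached as far as the arm can. A call with a gripper value outside its range is refused whole. "fingers" is the finger opening in m, from 0 to 0.0854, set as the call begins (left out, the last holds). The fingers move at their own pace and stop on an object; "force" is the grip in N (left out, the last holds). Time passes only in rows, so rows that do not move let the fingers close. It gives the time, the measured TCP pose, the force and the opening at its end, in the units of the state.
- env.get_obs(): the state, without advancing time (a new reading comes with each control period).
- env.snapshot(name): name is "side" or "top" or "wrist"; returns a dict with "color" (420x560x3 uint8, blue, green, red), "fx", "fy", "cx", "cy" (pixels), "pose" (4x4, takes a point from camera to world coordinates); the wrist camera has in their place "mount" (4x4, takes a point from camera to tool coordinates, whose origin is the TCP and whose axes are the tool frame's). Camera axes: x right, y down, z forward; pixel columns grow to the right and rows downward; lengths in m; the calibration is good to about 2 mm. A picture is of the moment at which its call begins: read the wrist's pose just before it. There is no depth.
- env.job_done(): hands the job in, once; it reports no verdict.
The state is a dict: "time": time; "joint_pos": joint angles; "dq": joint speeds; "tau": joint torques, N m; "position": TCP position; "tcp_rot": TCP orientation; "contact_force": force on the tool from outside, world axes, zero at the start; "torque": the same for the moment, N m; "gripper_width": finger opening in m.
Only numpy, scipy, OpenCV 4.12 (cv2) and the standard library are available. Lean on these libraries where they do the work, as an engineer would, in place of code of your own. Each camera call takes 0.05 s, during which the arm holds its last target. There are 200 camera calls.

## Working session

There is one attempt and no reset: what is moved stays moved. The work goes in short steps, Python scripts to look and compute and a tool call to move; the robot and the scene stay as the last step left them, time stands still between calls to the robot, and variables do not carry over. Pictures are saved under pics/ and viewed, about 8 in all and at most 12, crops included, and the job is handed in when it is done.

Besides the shell and the picture viewer there is one more tool, called after "Request:" by a JSON object that holds its "name" and its "arguments". carry_out: Moves the arm, as the interface text tells. Its arguments: {"type":"object","properties":{"motion":{"type":"array","items":{"type":"array"}},"fingers":{"type":"number"},"force":{"type":"number"}},"required":["motion"]}

```bash
mkdir -p pics; python3 - <<'E'
from rig import env
import cv2,numpy as np
o=env.get_obs();print({k:np.round(v,4) for k,v in o.items()})
for n in("side","top"):
    s=env.snapshot(n);cv2.imwrite(f"pics/{n}0.png",s["color"]);print(n,s["fx"],s["cx"],s["cy"],np.round(s["pose"],4).tolist())
s=env.snapshot("wrist");print(s["fx"],s["cx"],s["cy"],np.round(s["mount"],4).tolist())
E
```

```text
{'time': np.float64(0.0), 'joint_pos': array([ 1.1629,  0.3595,  1.5115,  0.    ,  1.2725, -0.1151]), 'dq': array([-0.    ,  0.0001,  0.0008, -0.0002,  0.0008, -0.002 ]), 'tau': array([ 1.00000e-04, -5.27635e+01, -2.78621e+01, -3.00000e-04,
        1.33000e-02, -0.00000e+00]), 'position': array([0.1729, 0.5738, 0.2304]), 'tcp_rot': array([-0.6989,  0.7002, -0.1033,  0.103 ]), 'contact_force': array([0.5253, 0.2319, 0.3538]), 'torque': array([-0.0116, -0.0211,  0.0277]), 'gripper_width': np.float64(0.0856)}
side 418.9087071510199 280.1817657367219 205.81015095936368 [[0.9837, -0.0684, 0.1662, 0.4104], [-0.1794, -0.428, 0.8858, -1.0859], [0.0106, -0.9012, -0.4333, 0.6644], [0.0, 0.0, 0.0, 1.0]]
top 477.8074481133595 290.4760564142499 211.56533879458195 [[0.0026, -0.9875, 0.1577, 0.4451], [-0.9996, -0.0072, -0.0291, 0.007], [0.0299, -0.1576, -0.9871, 1.1749], [0.0, 0.0, 0.0, 1.0]]
345.94921767836234 277.18911874918746 205.89999486804027 [[-0.0006, 0.9611, 0.2762, -0.0693], [-0.0009, -0.2762, 0.9611, -0.1427], [1.0, 0.0004, 0.001, -0.0002], [0.0, 0.0, 0.0, 1.0]]
```

View pics/side0.png

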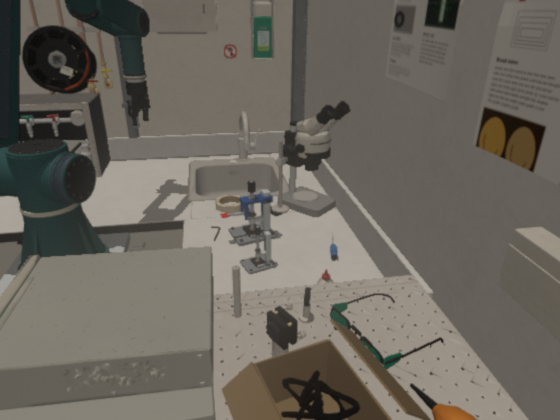

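View pics/top0.png

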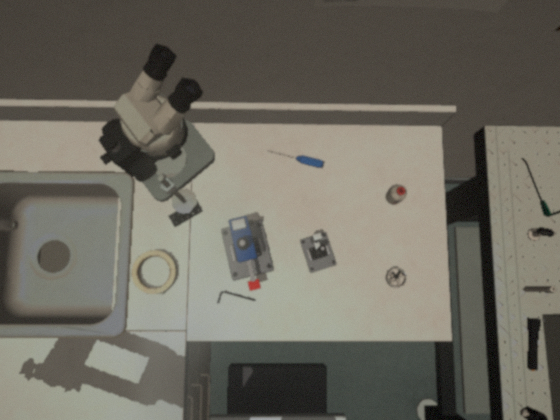

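The top view shows two candidates. One is the large setter at (247,247), with a blue head, a knob and a red paddle at (254,285). The other is the small grey setter at (318,250). I choose the one at (247,247) and check it in a close crop.

```bash
python3 - <<'E'
import cv2,numpy as np
t=cv2.imread("pics/top0.png")[190:320,200:350];s=cv2.imread("pics/side0.png")[170:280,205:300]
a=cv2.resize(t,None,fx=3,fy=3,interpolation=2);b=cv2.resize(s,None,fx=3.5,fy=3.5,interpolation=2)
h=max(a.shape[0],b.shape[0]);f=lambda i:cv2.copyMakeBorder(i,0,h-i.shape[0],0,0,0)
cv2.imwrite("pics/c1.png",np.hstack([f(a),f(b)]))
E
```

```text
(no output)
```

View pics/c1.png

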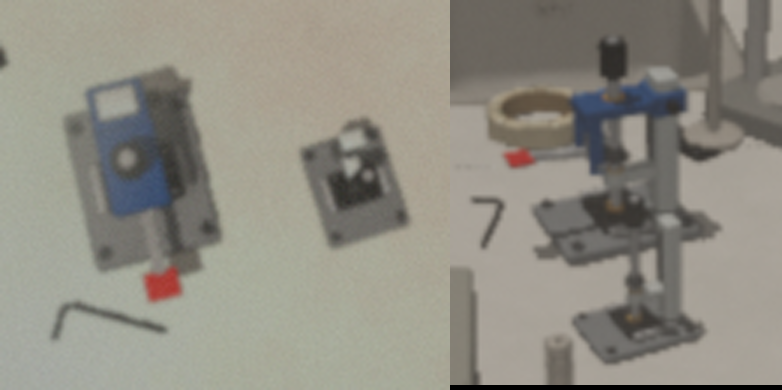

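```bash
cat > h.py <<'E'
import cv2,numpy as np
from scipy.spatial.transform import Rotation as R
def ray(s,T,px):
    d=T[:3,:3]@np.array([(px[0]-s["cx"])/s["fx"],(px[1]-s["cy"])/s["fy"],1]);return T[:3,3],d/np.linalg.norm(d)
def tri(r):
    A=sum(np.eye(3)-np.outer(d,d) for p,d in r);b=sum((np.eye(3)-np.outer(d,d))@p for p,d in r)
    x=np.linalg.solve(A,b);return x,[np.linalg.norm(np.cross(x-p,d)) for p,d in r]
def plane(r,z): p,d=r;return p+d*(z-p[2])/d[2]
def rot(o): return R.from_quat(np.roll(o["tcp_rot"],-1))
def Tw(o): T=np.eye(4);T[:3,:3]=rot(o).as_matrix();T[:3,3]=o["position"];return T
def red(im):
    h=cv2.cvtColor(im,cv2.COLOR_BGR2HSV);m=((h[...,0]<8)|(h[...,0]>172))&(h[...,1]>130)&(h[...,2]>60)
    n,_,st,c=cv2.connectedComponentsWithStats(m.astype(np.uint8));return [(np.round(c[i],1),st[i,4]) for i in range(1,n) if st[i,4]>15]
E
python3 - <<'E'
from rig import env
from h import *
t=env.snapshot("top");s=env.snapshot("side");o=env.get_obs()
print(red(t["color"]),red(s["color"]))
rt=lambda p:ray(t,t["pose"],p);rs=lambda p:ray(s,s["pose"],p)
print("paddle",tri([rt((254.3,284.7)),rs((224.7,215.1))]))
print("knob",tri([rt((242.3,243.3)),rs((251.6,186.3))]), "plane top z184",plane(rt((242.3,243.3)),.184),"side z167",plane(rs((251.6,186.3)),.167))
print("col",plane(rt((239,224.3)),.146))
print(rot(o).as_matrix().round(3))
E
```

```text
[(array([400.5, 190.4]), np.int32(43)), (array([253.9, 284.5]), np.int32(78))] [(array([73. , 85.8]), np.int32(19)), (array([224.3, 214.8]), np.int32(20))]
paddle (array([0.45297761, 0.05571854, 0.08765122]), [np.float64(0.0010348580657653314), np.float64(0.0010348580657653624)])
knob (array([0.53889017, 0.0786208 , 0.1669388 ]), [np.float64(0.0012281232189115378), np.float64(0.0012281232189115584)]) plane top z184 [0.53609346 0.07749001 0.184     ] side z167 [0.54012195 0.07863399 0.167     ]
col [0.5807686  0.08808071 0.146     ]
[[ 0.957 -0.     0.289]
 [-0.289 -0.001  0.957]
 [-0.    -1.    -0.001]]
```

Large setter: knob at about (0.538, 0.078) and triangulated z 0.167, which matches the given height. Paddle at (0.453, 0.056, 0.088), 88 mm from the axis as described. I'll move above the knob.

Request:
{"name": "carry_out", "arguments": {"motion": [[[0,-0.05,0],0],[[0.04,0,-0.03],0],[[0.04,0,-0.03],0],[[0.04,0,-0.03],0],[[0.04,0,-0.03],0],[[0.04,0,-0.03],0],[[0.04,0,-0.03],0],[[0.04,0,-0.03],0],[[0.04,0,-0.03],0],[[0.04,0,-0.03],0],[[0.04,0,-0.03],0],[[0.04,0,-0.03],0],[[0.02,0,-0.02],0],[[0,0,0],0],[[0,0,0],0]], "fingers": 0.085, "force": 30}}

```text
time: 2.12
position: [0.512, 0.1071, 0.2811]
tcp_rot: [0.7, -0.699, 0.104, -0.103]
contact_force: [-0.0, 0.7, 0.1]
gripper_width: 0.0848
```

```bash
python3 - <<'E'
from rig import env
from h import *
o=env.get_obs();s=env.snapshot("wrist");print(o["position"],o["contact_force"],red(s["color"]))
cv2.imwrite("pics/w1.png",s["color"]);np.save("w1.npy",Tw(o))
E
```

```text
[0.51196594 0.10705399 0.28110271] [-0.00141598  0.70421406  0.10648745] [(array([207.7, 136.8]), np.int32(556))]
```

View pics/w1.png

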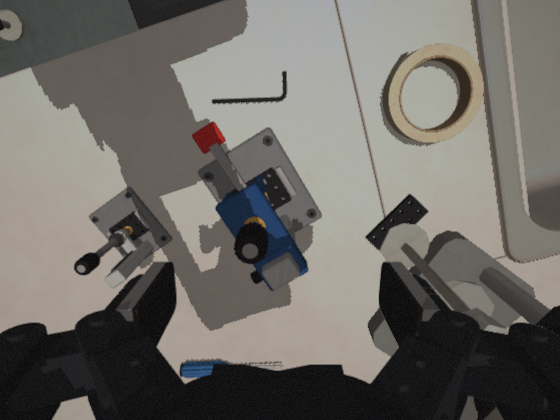

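```bash
python3 - <<'E'
from rig import env
from h import *
w=env.snapshot("wrist");t=env.snapshot("top");s=env.snapshot("side")
T=np.load("w1.npy")@np.array(w["mount"])
k=plane(ray(w,T,(247,247)),.184);print("knob",k)
r=[ray(w,T,(207.7,136.8)),ray(t,t["pose"],(253.9,284.5)),ray(s,s["pose"],(224.4,214.9))]
print("pad",tri(r),[tri([r[0],r[i]])[0].round(4) for i in(1,2)])
for z in(.085,.09,.095):
  p=plane(r[0],z);print(z,p.round(4),np.linalg.norm((p-k)[:2]))
print("delta tool",np.linalg.inv(np.load("w1.npy"))[:3,:3]@(k-np.load("w1.npy")[:3,3]))
im=w["color"][80:340,150:350];cv2.imwrite("pics/w1c.png",cv2.resize(im,None,fx=2.3,fy=2.3,interpolation=2))
E
```

```text
knob [0.53558985 0.07643847 0.184     ]
pad (array([0.45283823, 0.05614151, 0.08831786]), [np.float64(0.0004492573685465689), np.float64(0.0006677042319149446), np.float64(0.00034553598022837433)]) [array([0.4526, 0.0565, 0.092 ]), array([0.4531, 0.0557, 0.0884])]
0.085 [0.4531 0.055  0.085 ] 0.0852781450889299
0.09 [0.4529 0.0561 0.09  ] 0.08512356792335198
0.095 [0.4528 0.0571 0.095 ] 0.08498204702734631
delta tool [ 0.03155869  0.09706755 -0.02250059]
```

View pics/w1c.png

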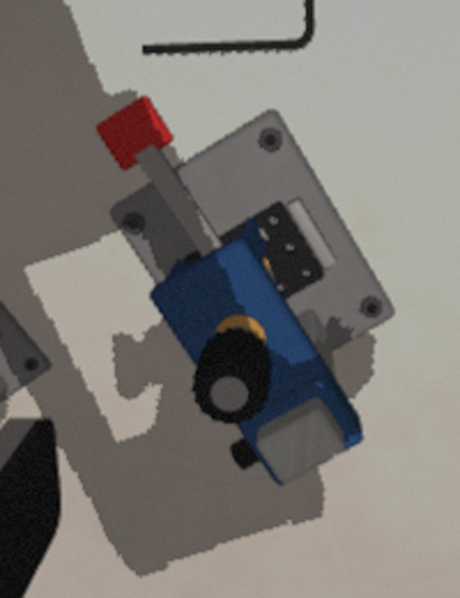

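The knob's top disc is centred at about wrist pixel (250,251), so the axis is near (0.539, 0.078). The paddle at (207,136) gives z of about 0.088, a low setting, so I expect the catch at about 26–27 mm of draw. I'll descend and grip next.

Request:
{"name": "carry_out", "arguments": {"motion": [[[0.034,0,-0.02],0],[[0,0,0],0],[[0,0.03,0],0],[[0,0.03,0],0],[[0,0.03,0],0],[[0,0.02,0],0],[[0,0.015,0],0],[[0,0,0],0],[[0,0,0],0]]}}

```text
time: 3.45
position: [0.5398, 0.0778, 0.157]
tcp_rot: [0.7, -0.7, 0.103, -0.103]
contact_force: [1.5, -0.0, 0.7]
gripper_width: 0.0849
```

Request:
{"name": "carry_out", "arguments": {"motion": [[[0,0,0],0],[[0,0,0],0],[[0,0,0],0],[[0,0,0],0],[[0,0,0],0],[[0,0,0],0],[[0,0,0],0],[[0,0,0],0]], "fingers": 0.018, "force": 25}}

```text
time: 4.45
position: [0.5394, 0.0773, 0.1565]
tcp_rot: [-0.699, 0.7, -0.103, 0.103]
contact_force: [-1.1, -2.0, 5.6]
gripper_width: 0.023
```

Request:
{"name": "carry_out", "arguments": {"motion": [[[0,-0.002,0],0],[[0,-0.002,0],0],[[0,-0.002,0],0],[[0,-0.002,0],0],[[0,-0.002,0],0],[[0,0,0],0]]}}

```text
time: 5.2
position: [0.5394, 0.0774, 0.1663]
tcp_rot: [-0.699, 0.7, -0.103, 0.103]
contact_force: [3.2, -4.4, -8.5]
gripper_width: 0.0228
```

```bash
python3 - <<'E'
from rig import env
from h import *
o=env.get_obs();print(o["position"],o["contact_force"],o["gripper_width"])
w=env.snapshot("wrist")["color"][120:,100:460];s=env.snapshot("side")["color"][165:255,205:300]
cv2.imwrite("pics/g1.png",np.hstack([cv2.resize(w,(420,350)),cv2.resize(s,(370,350),interpolation=2)]))
E
```

```text
[0.53937429 0.07737763 0.16629046] [ 3.24358902 -4.43044478 -8.47976342] 0.022787652935106983
```

View pics/g1.png

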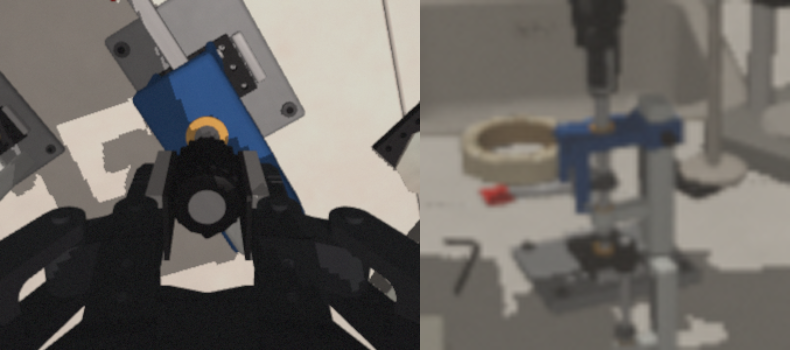

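The knob is held between the pads and drawn about 10 mm. The force of 8.5 N fits the spring plus weight. I'll continue in steps, watching the force.

Request:
{"name": "carry_out", "arguments": {"motion": [[[0,-0.002,0],0],[[0,-0.002,0],0],[[0,-0.002,0],0],[[0,-0.002,0],0],[[0,-0.002,0],0],[[0,0,0],0]]}}

```text
time: 6.05
position: [0.5394, 0.0774, 0.176]
tcp_rot: [-0.699, 0.7, -0.103, 0.103]
contact_force: [3.7, -3.5, -9.9]
gripper_width: 0.0228
```

Request:
{"name": "carry_out", "arguments": {"motion": [[[0,-0.002,0],0],[[0,-0.002,0],0],[[0,0,0],0]]}}

```text
time: 6.42
position: [0.5394, 0.0774, 0.1803]
tcp_rot: [-0.699, 0.7, -0.103, 0.103]
contact_force: [3.0, -4.0, -8.4]
gripper_width: 0.0233
```

Request:
{"name": "carry_out", "arguments": {"motion": [[[0,-0.001,0],0],[[0,-0.001,0],0],[[0,0,0],0]]}}

```text
time: 6.8
position: [0.5394, 0.0774, 0.1821]
tcp_rot: [-0.699, 0.7, -0.103, 0.103]
contact_force: [4.0, -4.6, -9.5]
gripper_width: 0.0235
```

```bash
python3 - <<'E'
from rig import env
from h import *
s=env.snapshot("side");t=env.snapshot("top");print(red(s["color"]),red(t["color"]))
E
```

```text
[(array([223.6, 218.5]), np.int32(17))] [(array([400.5, 190.4]), np.int32(41))]
```

The paddle in the side view has dropped from row 214.8 to 218.5, so the sear is being cammed aside. Its return will signal the catch.

Request:
{"name": "carry_out", "arguments": {"motion": [[[0,-0.001,0],0],[[0,0,0],0]]}}

```text
time: 7.15
position: [0.5393, 0.0774, 0.1831]
tcp_rot: [-0.699, 0.7, -0.103, 0.103]
contact_force: [3.5, -4.5, -9.5]
gripper_width: 0.0231
```

```bash
python3 -c "
from rig import env
from h import *
print(red(env.snapshot('side')['color']))"
```

```text
[(array([223.8, 218. ]), np.int32(18))]
```

Request:
{"name": "carry_out", "arguments": {"motion": [[[0,-0.001,0],0],[[0,0,0],0]]}}

```text
time: 7.45
position: [0.5393, 0.0774, 0.1841]
tcp_rot: [-0.699, 0.7, -0.103, 0.103]
contact_force: [3.3, -5.1, -9.7]
gripper_width: 0.023
```

```bash
python3 -c "
from rig import env
from h import *
print(red(env.snapshot('side')['color']))"
```

```text
[(array([223.8, 217.8]), np.int32(16))]
```

```bash
python3 - <<'E'
from rig import env
from h import *
w=env.snapshot("wrist")["color"][120:,100:460];s=env.snapshot("side")["color"][165:255,205:300]
cv2.imwrite("pics/g2.png",np.hstack([cv2.resize(w,(420,350)),cv2.resize(s,(370,350),interpolation=2)]))
E
```

```text
(no output)
```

View pics/g2.png

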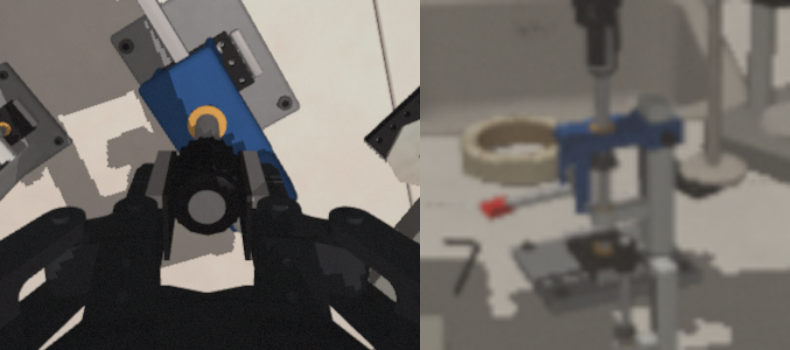

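The knob is still held and the paddle is still cammed down, at about (495,208) in the crop, so there is no catch yet. I'll grip a bit firmer and keep drawing in 1 mm steps.

Request:
{"name": "carry_out", "arguments": {"motion": [[[0,0,0],0],[[0,-0.001,0],0],[[0,0,0],0]], "force": 40}}

```text
time: 7.98
position: [0.5393, 0.0774, 0.1851]
tcp_rot: [-0.699, 0.7, -0.103, 0.103]
contact_force: [3.3, -4.9, -8.5]
gripper_width: 0.0226
```

```bash
python3 -c "
from rig import env
from h import *
print(red(env.snapshot('side')['color']))"
```

```text
[(array([224.1, 214.6]), np.int32(17))]
```

Request:
{"name": "carry_out", "arguments": {"motion": [[[0,-0.001,0],0],[[0,0,0],0]]}}

```text
time: 8.28
position: [0.5393, 0.0774, 0.1861]
tcp_rot: [-0.699, 0.7, -0.103, 0.103]
contact_force: [2.7, -4.2, -9.0]
gripper_width: 0.0227
```

```bash
python3 -c "
from rig import env
from h import *
print(red(env.snapshot('side')['color']))"
```

```text
[(array([224. , 214.6]), np.int32(16))]
```

The paddle returned to row 214.6, so the sear has caught. I'll ease down 1 mm, open and move clear upward.

Request:
{"name": "carry_out", "arguments": {"motion": [[[0,0.001,0],0],[[0,0,0],0]]}}

```text
time: 8.57
position: [0.5393, 0.0774, 0.185]
tcp_rot: [-0.699, 0.7, -0.103, 0.103]
contact_force: [3.1, -4.1, -8.9]
gripper_width: 0.0227
```

Request:
{"name": "carry_out", "arguments": {"motion": [[[0,0,0],0],[[0,0,0],0],[[0,0,0],0],[[0,0,0],0],[[0,0,0],0],[[0,0,0],0],[[0,-0.03,0],0],[[0,-0.04,0],0],[[0,0,0],0],[[0,0,0],0],[[0,0,0],0],[[0,0,0],0]], "fingers": 0.085}}

```text
time: 10.07
position: [0.5387, 0.0776, 0.2543]
tcp_rot: [-0.699, 0.7, -0.104, 0.102]
contact_force: [0.0, -0.3, 0.6]
gripper_width: 0.0852
```

```bash
python3 - <<'E'
from rig import env
from h import *
o=env.get_obs();w=env.snapshot("wrist");s=env.snapshot("side");print(o["position"],o["contact_force"],red(w["color"]),red(s["color"]))
T=Tw(o);C=T@np.array(w["mount"])
a,b=red(w["color"])[-1][0],red(s["color"])[-1][0]
print(tri([ray(w,C,a),ray(s,s["pose"],b)]))
cv2.imwrite("pics/g3.png",np.hstack([cv2.resize(w["color"],(467,350)),cv2.resize(s["color"][145:255,205:300],(303,350),interpolation=2)]))
E
```

```text
[0.53871388 0.0775904  0.25426024] [ 0.02411272 -0.26978681  0.6310916 ] [(array([224. ,  98.9]), np.int32(712))] [(array([224.1, 214.8]), np.int32(18))]
(array([0.45265525, 0.05601845, 0.08861264]), [np.float64(0.00038278769059074224), np.float64(0.00038278769059070457)])
```

View pics/g3.png

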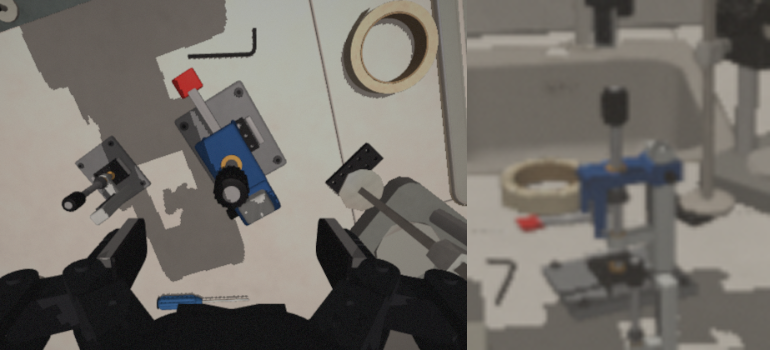

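The knob stands up by itself, and the paddle is level at (0.4527, 0.056) with its top at about z 0.089. I'll shut the fingers and move over the paddle.

Request:
{"name": "carry_out", "arguments": {"motion": [[[-0.038,0,-0.023],0],[[-0.038,0,-0.023],0],[[0,0,0],0],[[0,0,0],0],[[0,0.04,0],0],[[0,0.04,0],0],[[0,0.04,0],0],[[0,0.02,0],0],[[0,0.01,0],0],[[0,0,0],0],[[0,0,0],0]], "fingers": 0, "force": 20}}

```text
time: 11.55
position: [0.4544, 0.0555, 0.106]
tcp_rot: [0.7, -0.7, 0.103, -0.104]
contact_force: [0.6, 0.1, 0.3]
gripper_width: -0.0002
```

Request:
{"name": "carry_out", "arguments": {"motion": [[[0,0.002,0],0],[[0,0.002,0],0],[[0,0.002,0],0],[[0,0.002,0],0],[[0,0.002,0],0],[[0,0.002,0],0],[[0,0,0],0]]}}

```text
time: 12.42
position: [0.4532, 0.0555, 0.0931]
tcp_rot: [-0.699, 0.7, -0.103, 0.103]
contact_force: [-0.4, -0.8, -0.4]
gripper_width: -0.0001
```

```bash
python3 - <<'E'
from rig import env
from h import *
w=env.snapshot("wrist")["color"];s=env.snapshot("side")["color"];print(red(s))
cv2.imwrite("pics/p1.png",np.hstack([cv2.resize(w,(467,350)),cv2.resize(s[145:255,205:300],(303,350),interpolation=2)]))
E
```

```text
[]
```

View pics/p1.png

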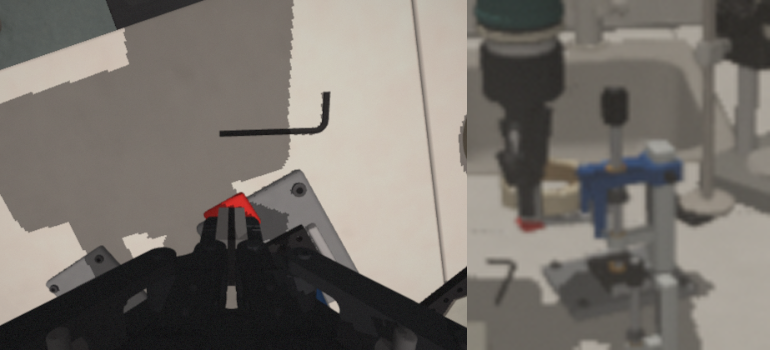

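The shut fingertips are right over the red paddle at (231,210), and the striker is still up. I'll press slowly.

Request:
{"name": "carry_out", "arguments": {"motion": [[[0,0.001,0],0],[[0,0.001,0],0],[[0,0.001,0],0],[[0,0.001,0],0],[[0,0.001,0],0],[[0,0.001,0],0],[[0,0,0],0]]}}

```text
time: 13.4
position: [0.4529, 0.0554, 0.0874]
tcp_rot: [-0.699, 0.7, -0.103, 0.103]
contact_force: [-1.5, -1.3, 5.7]
gripper_width: -0.0001
```

Request:
{"name": "carry_out", "arguments": {"motion": [[[0,0.001,0],0],[[0,0.001,0],0],[[0,0.001,0],0],[[0,0.001,0],0],[[0,0,0],0]]}}

```text
time: 14.02
position: [0.4523, 0.0553, 0.0832]
tcp_rot: [-0.699, 0.7, -0.104, 0.102]
contact_force: [-2.4, -1.7, 5.1]
gripper_width: -0.0
```

Request:
{"name": "carry_out", "arguments": {"motion": [[[0,0.001,0],0],[[0,0.001,0],0],[[0,0,0],0]]}}

```text
time: 14.4
position: [0.453, 0.0555, 0.0812]
tcp_rot: [-0.7, 0.7, -0.103, 0.103]
contact_force: [-1.5, -0.5, 2.1]
gripper_width: 0.0
```

```bash
python3 - <<'E'
from rig import env
from h import *
s=env.snapshot("side")["color"][145:255,205:300];print(env.get_obs()["contact_force"])
g=cv2.cvtColor(s,6);print("knob box min (x30-45,y20-45)",[int(g[y,36:48].min()) for y in range(22,60,2)])
E
```

```text
[-1.18647429  0.38813511  2.10778484]
knob box min (x30-45,y20-45) [103, 103, 103, 103, 103, 103, 103, 90, 53, 44, 44, 43, 44, 52, 94, 78, 56, 54, 57]
```

The force dropped to 2 N and the knob moved down 10 px, so it fired. I'll come clear.

Request:
{"name": "carry_out", "arguments": {"motion": [[[0,-0.01,0],0],[[0,-0.03,0],0],[[0,-0.06,0],0],[[0,-0.06,0],0],[[-0.05,0,0.03],0],[[0,0,0],0],[[0,0,0],0],[[0,0,0],0],[[0,0,0],0]]}}

```text
time: 15.58
position: [0.4146, 0.0981, 0.241]
tcp_rot: [-0.699, 0.7, -0.104, 0.103]
contact_force: [0.1, 0.1, -0.4]
gripper_width: 0.0001
```

```bash
python3 - <<'E'
from rig import env
from h import *
print(env.get_obs()["contact_force"],env.get_obs()["position"])
f=env.snapshot("side")["color"];i=cv2.imread("pics/side0.png");print(red(f))
def edge(im): g=cv2.cvtColor(im,6).astype(float);return g[170:205,250:254].mean(1).round().astype(int)
print(edge(i),edge(f),sep="\n")
c=lambda x:cv2.resize(x[165:255,205:300],(390,370),interpolation=2)
cv2.imwrite("pics/f1.png",np.hstack([c(i),c(f)]))
E
```

```text
[ 0.07242011  0.136571   -0.36557334] [0.41456915 0.09814458 0.24101336]
[]
[102 102 101 101 102 101 102 102 102 101  98  96  73  50  45  46  46  46
  46  47  47  50  66  88  94  92  90  88  81  72  71  66  62  70  90]
[102 102 103 102 102 102 102 102 102 102 101  86  74  59  48  46  46  46
  46  46  47  47  48  57  83  90  90  88  79  65  59  60  60  69  91]
```

View pics/f1.png

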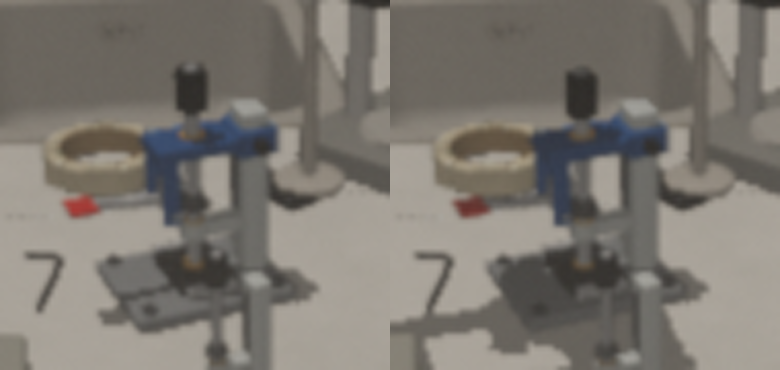

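Compared with the start, the knob sits about 1.3 px lower. At roughly 0.32 px/mm that is about 4 mm, so the pin is flush. The paddle, at (470,206) in the crop, is back at rest and only in the arm's shadow. Tape and hex key haven't moved.

```bash
python3 -c "
from rig import env
print(env.job_done())"
```

```text
the job is handed in; nothing more can be done
None
```

The larger pin setter was drawn, caught, let go and fired, and the job is handed in at about 16 s of the 64 s allowed. No verdict was reported, so what follows is from my own readings.

- **Draw:** I pulled the knob up in small steps, at no more than about 10 N. The paddle springing back at about 29 mm of travel showed the catch. I went 1 mm further, eased back 1 mm and opened the fingers. The striker stayed up by itself.
- **Catch estimate:** My picture-based estimate was 26–27 mm. The 2 mm difference is probably slight slip of the knob in the fingers plus measuring error.
- **Firing:** I pressed the paddle with shut fingers. The highest force I read, taken only at the end of each move, was about 6 N. The striker dropped and I moved clear.
- **Last checks:** In the side view the knob sits about 1.3 px lower than at the start, about 4 mm, which fits a flush pin. That is only good to about 1 mm, because I did not view the pin itself up close. The paddle is back at rest, and the force on the tool was near zero (under 0.5 N).
- **Bystanders:** The tape roll and hex key had not moved. I did not recheck the other four bystanders at the end, but the arm never worked near them.
- **One check that failed:** The automatic red mask found nothing in the last side picture because the paddle was in the arm's shadow. I judged the paddle by eye instead.

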